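# Turn the bar's line up and hold the lamp shutter half open

## Task

On the blue inspection stand, roll the round bar along its tray, without lifting it out, until the yellow line painted along it lies along the top, and let go of the bar. Then slide the lamp's spring-loaded shutter by its black grip from shut to the red half-way mark, without running well past it, and finish while still holding it there against the spring; do not disturb the tin, the tape measure or the pipe offcut.

Things in the scene. Friction and masses are not known exactly. Their poses are not given: they have to be found in the camera images.
- station: fixed blue base plate 220 x 270 x 12 mm with a bar tray (near side) and a grey lamp housing (far side). Origin: centre of its underside, on the worktop; x points away from the robot to the lamp, y to the left. Housing: x 58 to 108, y -105 to 105 mm, top 55 mm up. Marks on its top for the middle of the shutter's grip: shut (black, y 0), half (red, wider, y 30 mm), open (black, y 60 mm)
- bar: loose dark metal bar, 30 mm diameter, 110 mm long, about 0.25 kg, lying in the tray along the stand's x (within a few degrees). Origin: its middle, on its axis, 15 mm above the tray floor; x is the bar's axis, y and z turn with it. It rolls along the stand's y, hardly slipping: 15 mm of travel turns it 1 rad; rolling to +y carries its top to +y
- yellow_line (a point): middle of the 5 mm wide yellow line painted along the bar, on its surface, 15 mm from its axis; a yellow radius on both end faces leads to it. z points from the bar's axis out through the line (straight up when the line is on top), x along the bar. The line is fast on the bar and starts anywhere round it but near the top
- shutter_grip (a point): centre of the black upright grip on the lamp's steel shutter: 16 mm (stand's x) x 14 mm (stand's y) x 36 mm high, centre 76 mm and top 94 mm above the worktop; axes as the stand's. Can be pinched from above across the stand's y, fingertips at least 60 mm above the worktop. Shut, it is at stand x = 50 mm, y = 0
- shutter (a joint): travel of the shutter along the stand's +y (to the left), in m: 0 shut, 0.03 at the red half mark, 0.06 fully open. A spring pulls it shut with about 3 N when shut, 7.5 N at half and 12 N fully open; it springs back when let go
- half_mark (a point): point at the front of the housing's top by the red mark, 55 mm up; the middle of the shutter's grip is level with it along the stand's y at half travel
- paste_tin: paste tin with green lid, 69 mm diameter, 55 mm high, to be left alone. Origin: centre of its underside
- tape_measure: yellow tape measure, 41 x 78 x 62 mm, to be left alone. Origin: centre of its underside
- pipe_piece: grey pipe offcut standing on end, 48 mm diameter, 75 mm high, to be left alone. Origin: centre of its underside
- tray (a point): centre of the tray floor (the plate's top, 12 mm above the worktop, at stand x = -35 mm, y = 0). Axes as the stand's. Inside, the tray is 122 mm in x and 238 mm in y, with lips 6 mm high all round
Not all that is in view belongs to the job. Of the things shaped like the bar, the metal one is meant.

How it is judged:
By the outcome, as a careful person would: the job done as asked, in the order asked, and still so for the second after the job is handed in, while the arm keeps its last pose, push and grip.
It also fails if it takes over 42 s, if anything falls off the work surface, if the arm or the gripper's body presses on something with over 40 N, if the wrist force passes 120 N, or if a joint passes its speed limit or range.

## Robot

A 6-joint arm with a two-finger parallel gripper is mounted at the origin on the work surface; the furniture and walls round the work are solid. World frame = base frame: x ahead of the robot, y to its left, z up, the work surface at z = 0. Lengths are in m, angles in rad, forces in N, time in s.
With the tool pointing down it reaches from about 0.375 to 0.9 m from the base axis. Payload 3.1 kg.
Tool frame: the origin (TCP) lies between the finger pads; the fingertips stand manip.nose_length ahead of it and the grasp point (between the pads) lies 5 mm behind it (manip.nose_length is the distance from the TCP to the fingertips, in m); z points along the fingers, y is the line along which they close (so a half turn about z gives the same grasp; the last joint's range is limited). The gripper opens to 85 mm and grips with 20 to 120 N. Pads are 22 mm wide; open, the fingers measure 114 mm over their backs; the gripper's body (76 mm by 85 mm) begins 54 mm behind the grasp point. The pads swing forward as they close: fully open they stand 13 mm farther back than shut.
Start: joints at [-1.423, 0.527, 1.433, -0, 1.181, -0.178], TCP at [0.201, -0.592, 0.245] pointing down, gripper open.
Joint ranges: [-3.08, 3.08], [-0.75, 2.2], [0.22, 2.44], [-1.43, 4.57], [0, 2.65], [-2.85, 2.85]. Speed limits (rad/s): [2.79, 2.79, 3.14, 3.14, 3.14, 3.14].

## Interface

Orientations are given as a unit quaternion [x, y, z, w].
In Python, from station import monitor, eyes, job, manip gives the robot as it stands.
- The arm moves only by the shell command python3 -m pendant 'ROWS' [FORCE]. ROWS is JSON, a list that holds one entry, the list of rows, each a list of 7 numbers: the shift along the tool's x, y, z as a fraction of full scale, then the turn, a rotation vector about the tool's x, y, z as a fraction of full scale, then the opening, from 0 (shut) to 1 (fully open). A call has 1 to 20 rows; each row shifts and turns the commanded pose from where the row before left it, along the tool's axes as they then stand; what a row does not reach is not made up. Full scale, the value 1, is 800 mm for a shift and 0.12 rad for a turn. A row lasts 1/10 s, in which the tool goes at most 50 mm and 8.59 degrees, less where a joint would pass 70% of its speed; a pose out of reach is approached as far as the arm can. A call with a number of a shift or a turn outside -1 to 1 is refused whole. A call with a gripper value outside its range is refused whole. The fingers move at their own pace and stop on an object; FORCE is the grip in N (left out, the last holds). Time passes only in rows, so rows that do not move let the fingers close. It gives the time, the measured TCP pose, the force, the opening and the grip force at its end, in the units of the state.
- monitor.sense(): the state, without advancing time (a new reading comes with each control period).
- eyes.snapshot(name): name is "scene" or "top"; returns a dict with "pixels" (420x560x3 uint8, red, green, blue), "depth" (420x560 float32, m along the optical axis (not along the pixel's ray), 0 where there is no reading), "intrinsics" (3x3 intrinsics, pixels), "eye" and "attitude" of the camera in the world. Camera axes: x right, y down, z forward; pixel columns grow to the right and rows downward; lengths in m; the calibration is good to about 2 mm. A picture is of the moment at which its call begins.
- job.sign_off(): hands the job in; it is judged then, once.
The state is a dict: "t": time; "q": joint angles; "qd": joint speeds; "tau": joint torques, N m; "tcp_pos": TCP position; "tool_rot": TCP orientation; "force": force on the tool from outside, world axes, zero at the start; "ft_torque": the same for the moment, N m; "finger_gap": opening from 0.0 (shut) to 1.0 (fully open); "gripper_force": force on a finger pad.
Only numpy, scipy, OpenCV 4.12 (cv2) and the standard library are available. Lean on these libraries where they do the work, as an engineer would, in place of code of your own. Each camera call takes 0.05 s, during which the arm holds its last target. There are 200 camera calls.

## Working session

There is one attempt and no reset: what is moved stays moved. The work goes in short steps, Python scripts to look and compute and a shell command to move; the robot and the scene stay as the last step left them, time stands still between calls to the robot, and variables do not carry over. Pictures are saved under pics/ and viewed, at most 10 in all, crops included, and the job is handed in when it is done.

```bash
ls; mkdir -p pics; cat > h.py <<'E'
import numpy as np, cv2
from scipy.spatial.transform import Rotation as R
from station import monitor, eyes, job, manip
def snap(n):
    s=eyes.snapshot(n); a=np.array(s['attitude'],float)
    Rm=R.from_quat(a).as_matrix() if a.size==4 else a.reshape(3,3)
    K=np.array(s['intrinsics']); d=s['depth']; v,u=np.mgrid[:d.shape[0],:d.shape[1]]
    c=np.dstack([(u-K[0,2])/K[0,0]*d,(v-K[1,2])/K[1,1]*d,d])
    return s, c@Rm.T+np.array(s['eye'])
def save(n,im): cv2.imwrite('pics/'+n,cv2.cvtColor(np.ascontiguousarray(im),cv2.COLOR_RGB2BGR))
E
python3 - <<'E'
from h import *
print(manip.nose_length, monitor.sense())
for n in('top','scene'):
    s,P=snap(n); save(n+'0.png',s['pixels']); print(s['eye'],s['attitude'],s['intrinsics'])
    np.save(n+'.npy',P)
E
```

```text
pics
0.014 {'t': 0.0, 'q': array([-1.42247806e+00,  5.28494694e-01,  1.43386815e+00,  7.94855453e-06,
        1.18139033e+00, -1.78495830e-01]), 'qd': array([-4.30431893e-04, -6.15616256e-04, -1.83156117e-03,  4.69964280e-04,
       -6.81524786e-05, -9.07596782e-04]), 'tau': array([ 3.65376463e-04, -4.42353272e+01, -1.78023952e+01, -3.65567812e-04,
        8.36570340e-03,  8.91216487e-07]), 'tcp_pos': array([ 0.2005745 , -0.59123849,  0.24432691]), 'tool_rot': array([ 9.86678420e-01,  1.62679217e-01,  1.99738445e-05, -1.08007904e-03]), 'force': array([ 0.09746773,  0.16118909, -0.03148658]), 'ft_torque': array([-0.0343756 , -0.01806359, -0.01242699]), 'gripper_force': 0.0, 'finger_gap': 1.0033005306301601}
[ 0.36573127 -0.09239925  1.26955006] [ 0.71481823 -0.69776649  0.03082652 -0.03473545] [[449.94186379   0.         274.19913936]
 [  0.         449.94186379 211.58054489]
 [  0.           0.           1.        ]]
[-0.19861286  0.55619173  0.61834104] [-0.33626241  0.7918538  -0.47032836  0.19668855] [[387.72968146   0.         272.2885007 ]
 [  0.         387.72968146 207.47936513]
 [  0.           0.           1.        ]]
```

View pics/top0.png

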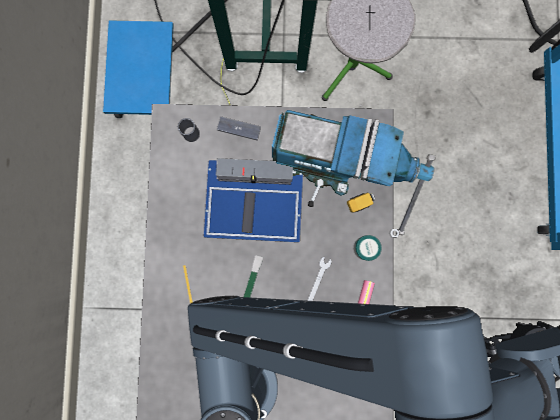

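View pics/scene0.png

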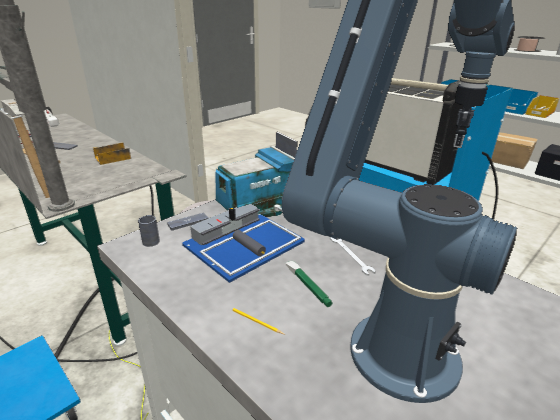

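The top view shows the stand at about (253,200), with the dark metal bar in the tray at (249,212), the black grip at (253,179) and the red mark at (243,172). The tin is at (368,247), the tape at (361,202), the pipe at (189,130), and a big vise stands to the right at (340,145). 
Bar-shaped candidates are the dark bar in the tray (249,212), the pink/yellow cylinder (367,292) and the standing pipe (189,130). Only the first is dark metal and lies in the tray, and I'll confirm it in an enlarged crop.

```bash
python3 - <<'E'
from h import *
t=cv2.imread('pics/top0.png')[:,:,::-1]; s=cv2.imread('pics/scene0.png')[:,:,::-1]
a=cv2.resize(t[150:250,195:310],None,fx=5,fy=5,interpolation=cv2.INTER_CUBIC)[:,:400+175]
b=cv2.resize(s[222:266,220:280],None,fx=6,fy=6,interpolation=cv2.INTER_CUBIC)
save('crop1.png',np.vstack([a[:, :360].copy()*0+a[:,:360]]) if 0 else a[:500])
im=np.zeros((600,800,3),np.uint8); im[:500,:440]=a[:, :440]; im[:264,440:800]=b
save('crop1.png',im)
P=np.load('top.npy')
# stand outline: blue pixels + white lips at heights 5..25 mm
hsv=cv2.cvtColor(np.ascontiguousarray(t),cv2.COLOR_RGB2HSV)
m=(hsv[...,0]>105)&(hsv[...,0]<130)&(hsv[...,1]>130)&(np.abs(P[...,2]-.013)<.012)
m=cv2.morphologyEx(m.astype(np.uint8),cv2.MORPH_CLOSE,np.ones((9,9)))
n,l,st,c=cv2.connectedComponentsWithStats(m); k=1+st[1:,4].argmax()
pts=P[l==k][:,:2]; print(st[k]); r=cv2.minAreaRect(pts.astype(np.float32)); print('rect',r)
def at(u,v,w=1):
    return np.median(P[v-w:v+w+1,u-w:u+w+1].reshape(-1,3),0)
for nm,u,v in [('bar',249,212),('barend',248,230),('bar',250,195),('grip',253,179),('tin',368,247),('tape',361,202),('pipe',189,130),('floor',275,212),('hous',270,172),('visejaw',320,182),('visetop',310,140)]: print(nm,at(u,v).round(4))
b=(np.abs(P[...,2]-.037)<.008)&(hsv[...,2]<110); b[:188]=0;b[240:]=0;b[:,:230]=0;b[:,270:]=0
q=P[b][:,:2].astype(np.float32); print('bar',cv2.minAreaRect(q),q.mean(0),len(q))
g=(P[...,2]>.085)&(P[...,2]<.105); g[:165]=0;g[190:]=0;g[:,:240]=0;g[:,268:]=0; print('grip',P[g].mean(0),g.sum())
E
```

```text
[ 204  161   99   81 5224]
rect ((0.49179553985595703, -0.021061062812805176), (0.285713255405426, 0.22918358445167542), 81.7943344116211)
bar [ 0.4773 -0.0151  0.0414]
barend [ 0.4276 -0.0139  0.0424]
bar [ 0.5241 -0.0165  0.0412]
grip [ 0.5594 -0.0265  0.0941]
tin [ 0.389  -0.3392  0.0552]
tape [ 0.5096 -0.3177  0.0611]
pipe [0.7134 0.1671 0.0028]
floor [ 0.4816 -0.0863  0.0118]
hous [ 0.5871 -0.0702  0.055 ]
visejaw [ 0.5661 -0.2093  0.0323]
visetop [ 0.6541 -0.1712  0.1514]
bar ((0.47791755199432373, -0.012724485248327255), (0.029112018644809723, 0.1103120669722557), 87.04183197021484) [ 0.4777725  -0.01316387] 396
grip [ 0.56174315 -0.02631932  0.09387881] 31
```

View pics/crop1.png

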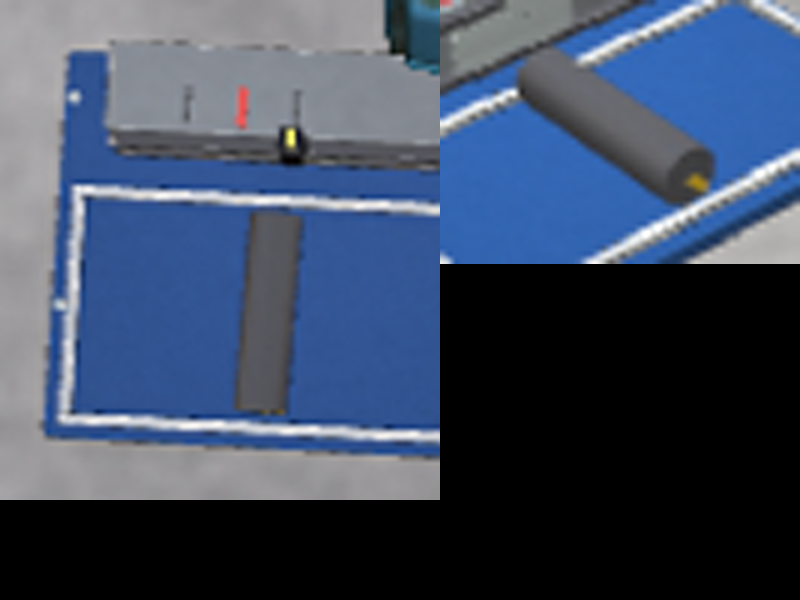

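The crop confirms the dark metal bar in the tray. Its near end face shows the yellow radius pointing to the -y side and slightly down (crop px about (700,183)), so it has to roll towards +y by a bit over 90°. Next I'll compute the angle and the stand's yaw.

```bash
cat >> h.py <<'E'
def ends(s,O,yaw):
    """yellow pixels on near end face -> angle from up (positive towards +y), in face plane. O: face centre world"""
    im=np.ascontiguousarray(s['pixels']);hsv=cv2.cvtColor(im,cv2.COLOR_RGB2HSV)
    Rm=R.from_quat(s['attitude']).as_matrix();K=s['intrinsics'];e=np.array(s['eye'])
    n=np.array([np.cos(yaw),np.sin(yaw),0]);Y=np.array([-n[1],n[0],0])
    v,u=np.mgrid[:420,:560]
    d=np.dstack([(u-K[0][2])/K[0][0],(v-K[1][2])/K[1][1],np.ones(u.shape)])@Rm.T
    t=((O-e)@n)/(d@n); X=e+d*t[...,None]-O
    y,z=X@Y,X[...,2]; r=np.hypot(y,z)
    return hsv,y,z,r,u,v
def yellow(hsv): return (hsv[...,0]>15)&(hsv[...,0]<38)&(hsv[...,1]>70)&(hsv[...,2]>70)
E
python3 - <<'E'
from h import *
t=cv2.imread('pics/top0.png')[:,:,::-1]; P=np.load('top.npy')
hsv=cv2.cvtColor(np.ascontiguousarray(t),cv2.COLOR_RGB2HSV)
m=(hsv[...,1]<70)&(hsv[...,2]>170); m[:180]=0;m[245:]=0;m[:,:200]=0;m[:,305:]=0
q=P[m&(np.abs(P[...,2]-.018)<.008)][:,:2].astype(np.float32); r=cv2.minAreaRect(q); print('lip',r,len(q))
yaw=np.deg2rad(r[2]-90 if r[2]>45 else r[2]); yaw=yaw if abs(yaw)<.5 else 0
c=np.array(r[0]); ax=np.array([np.cos(yaw),np.sin(yaw)]); ay=np.array([-ax[1],ax[0]])
st=c+.035*ax; print('yaw',yaw,'stand',st,'grip pred',st+.05*ax, 'half',st+.05*ax+.03*ay)
s,_=snap('scene')
for byaw in (np.deg2rad(-2.96),yaw):
  n=np.array([np.cos(byaw),np.sin(byaw),0]); O=np.array([.4778,-.0130,.027])-.055*n
  h,y,z,rr,u,v=ends(s,O,byaw); k=yellow(h)&(rr<.02)
  for a in zip(u[k],v[k],(y[k]*1e3).round(1),(z[k]*1e3).round(1),h[k][:,1]): print(*a)
  f=(h[...,1]<60)&(h[...,2]<120)&(rr<.022); print('dark c',(y[f].mean()).round(4),z[f].mean().round(4)); print()
E
```

```text
lip ((0.47853919863700867, -0.02324359118938446), (0.2609088122844696, 0.13442367315292358), 88.5020980834961) 549
yaw -0.026143320314926353 stand [ 0.51352724 -0.0241585 ] grip pred [ 0.56351015 -0.02546552] half [0.56429436 0.00452423]
261 251 0.5 0.7 83
262 251 -2.9 -0.9 170
263 251 -6.3 -2.4 141
261 252 0.6 -2.5 149
262 252 -2.8 -4.0 216
263 252 -6.3 -5.6 213
264 252 -9.7 -7.2 97
262 253 -2.8 -7.3 129
263 253 -6.2 -8.8 171
dark c 0.005 0.0054

261 251 2.0 0.7 83
262 251 -1.5 -0.9 170
263 251 -5.0 -2.6 141
261 252 2.0 -2.4 149
262 252 -1.5 -4.1 216
263 252 -5.0 -5.8 213
264 252 -8.5 -7.4 97
262 253 -1.5 -7.3 129
263 253 -5.0 -9.0 171
dark c 0.0057 0.0053
```

Fits: the lip rectangle is 261×134 mm (blurred 250×134), and the grip is predicted within 2 mm of where I measured it. The line is about 120–125° from the top on the -y side, so the roll is about +32 mm. I'll move above the bar now.

```bash
python3 -m pendant '[[[0,0,0,0,0,0.765,0.5],[0,0,0,0,0,0.765,0.5],[0,0,0,0,0,0.765,0.5],[0,0,0,0,0,0.765,0.5],[0.0227,-0.0526,0,0,0,0,0.5],[0.0227,-0.0526,0,0,0,0,0.5],[0.0227,-0.0526,0,0,0,0,0.5],[0.0227,-0.0526,0,0,0,0,0.5],[0.0227,-0.0526,0,0,0,0,0.5],[0.0227,-0.0526,0,0,0,0,0.5],[0.0227,-0.0526,0,0,0,0,0.5],[0.0227,-0.0526,0,0,0,0,0.5],[0.0227,-0.0526,0,0,0,0,0.5],[0.0227,-0.0526,0,0,0,0,0.5],[0.0227,-0.0526,0,0,0,0,0.5],[0.0227,-0.0526,0,0,0,0,0.5],[0.0227,-0.0526,0,0,0,0,0.5],[0.0227,-0.0526,0,0,0,0,0.5],[0,0,0,0,0,0,0.5],[0,0,0,0,0,0,0.5]]]' 20
python3 -c "
from h import *
s=monitor.sense();print(s['tcp_pos'],R.from_quat(s['tool_rot']).as_matrix().round(3),s['q'],s['finger_gap'])"
```

```text
t: 2.15
tcp_pos: [0.4784, -0.0125, 0.2451]
tool_rot: [1.0, -0.019, -0.0, 0.0]
force: [-0.1, 0.7, -0.4]
finger_gap: 0.5
gripper_force: 0.0
[ 0.47840284 -0.01248083  0.24509005] [[ 0.999 -0.037 -0.001]
 [-0.037 -0.999 -0.   ]
 [-0.001  0.    -1.   ]] [-2.59907579e-01  3.32100159e-01  1.78968797e+00 -4.82707969e-04
  1.02036411e+00  1.34823655e+00] 0.5003273441216456
```

```bash
python3 -m pendant '[[[0,0,0.05,0,0,0,0.5],[0,0,0.05,0,0,0,0.5],[0,0,0.05,0,0,0,0.5],[0,0,0.05,0,0,0,0.5],[0,0,0.04,0,0,0,0.5],[0,0,0.028,0,0,0,0.45],[0,0,0,0,0,0,0.45],[0,-0.005,0,0,0,0,0.45],[0,-0.005,0,0,0,0,0.45],[0,-0.005,0,0,0,0,0.45],[0,-0.005,0,0,0,0,0.45],[0,-0.005,0,0,0,0,0.45],[0,-0.005,0,0,0,0,0.45],[0,-0.004,0,0,0,0,0.45],[0,-0.002,0,0,0,0,0.45],[0,0,0,0,0,0,0.45],[0,0,0,0,0,0,0.45]]]'
python3 - <<'E'
from h import *
s,_=snap('scene'); t,P=snap('top')
im=np.zeros((480,800,3),np.uint8)
im[:480,:400]=cv2.resize(s['pixels'][205:277,215:275],(400,480),interpolation=cv2.INTER_CUBIC)
im[:480,400:]=cv2.resize(t['pixels'][170:242,210:270],(400,480),interpolation=cv2.INTER_CUBIC)
save('roll1.png',im)
E
```

```text
t: 3.85
tcp_pos: [0.4796, 0.0153, 0.0308]
tool_rot: [1.0, -0.02, -0.0, -0.0]
force: [-0.2, -0.5, 0.5]
finger_gap: 0.448
gripper_force: 0.0
```

View pics/roll1.png

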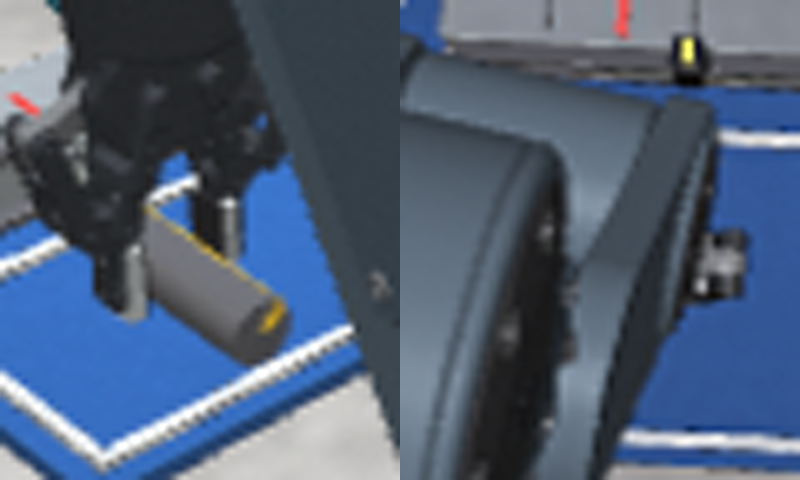

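The scene crop shows the yellow line now near the upper-right edge of the bar (crop (150,210)→(280,300)), with the face radius pointing up and towards -y. I'll measure the remaining angle from depth, using a cylinder fit.

```bash
cat > roll.py <<'E'
from h import *
from scipy.optimize import least_squares
import sys
u0,u1,v0,v1=map(int,sys.argv[1:5]); y0=float(sys.argv[5])
s,P=snap('scene'); hsv=cv2.cvtColor(np.ascontiguousarray(s['pixels']),cv2.COLOR_RGB2HSV)
w=np.zeros(hsv.shape[:2],bool); w[v0:v1,u0:u1]=1
Z=P[...,2]; near=w&(abs(P[...,1]-y0)<.03)&(P[...,0]<.55)&(P[...,0]>.40)
g=near&(hsv[...,1]<70)&(Z>.016)&(Z<.046)&(P[...,0]<.46)
g=cv2.erode(g.astype(np.uint8),np.ones((2,2)))>0
q=P[g]
f=lambda p: np.hypot(q[:,1]-p[0]-p[1]*(q[:,0]-.44),q[:,2]-p[2])-.015
r=least_squares(f,[y0,-.04,.027],loss='soft_l1',f_scale=.001); p=r.x
print('pts',len(q),'axis y@.44',p[0],'yaw',p[1],'z',p[2],'rms',np.sqrt((f(p)**2).mean()))
# reprojection fit of the line: project rim angle candidates, compare with yellow pixels on body
k=yellow(hsv)&near&(Z>.02)
Rm=R.from_quat(s['attitude']).as_matrix();K=np.array(s['intrinsics']);e=np.array(s['eye'])
def proj(X): c=(X-e)@Rm; h=c@K.T; return h[...,:2]/h[...,2:]
v,u=np.nonzero(k); pts=np.c_[u,v].astype(float); wt=hsv[k][:,1]/255.
d=P[k]; yy=d[:,1]-p[0]-p[1]*(d[:,0]-.44); zz=d[:,2]-p[2]
X=np.linspace(.425,.53,200)
best=[]
for a in np.arange(-100,60,1):
    A=np.deg2rad(a); L=proj(np.c_[X,p[0]+p[1]*(X-.44)+.015*np.sin(A),np.full(200,p[2]+.015*np.cos(A))])
    D=np.min(np.linalg.norm(pts[:,None]-L,axis=2),1); best.append((np.median(D),a))
print('line fit (px,deg from up, + to +y)',sorted(best)[:4],'n',len(pts))
print('depth: angle med',np.median(np.degrees(np.arctan2(yy,zz))[np.hypot(yy,zz)>.012]) if len(yy) else None)
for r_ in list(zip(u,v,(d[:,0]*1e3).round(),(yy*1e3).round(1),(zz*1e3).round(1)))[::2]: print(*r_)
E
python3 roll.py 230 275 230 265 0.012
```

```text
pts 122 axis y@.44 0.012706082952730157 yaw 0.0734005578520784 z 0.028619102834479552 rms 0.003757369363021525
line fit (px,deg from up, + to +y) [(np.float64(1.4972016595575455), np.int64(-44)), (np.float64(1.4990089407419662), np.int64(-45)), (np.float64(1.4997395965493303), np.int64(-43)), (np.float64(1.5004338732032911), np.int64(-42))] n 28
depth: angle med -45.19737848389221
236 236 469.0 20.1 44.3
238 237 501.0 -13.7 12.2
243 240 480.0 -12.4 12.3
244 241 474.0 -10.2 12.8
245 242 468.0 -8.2 13.2
247 243 461.0 -8.7 12.9
248 244 456.0 -7.9 12.2
254 248 431.0 -4.8 12.5
255 251 422.0 1.0 10.4
257 251 421.0 -5.6 7.3
255 252 423.0 0.2 6.4
257 252 422.0 -6.4 3.4
255 253 423.0 0.3 3.4
254 254 423.0 3.8 1.9
```

The bad yaw in that fit (rms 3.7 mm) skews it. With the known yaw of about -0.04 the line points give about -28°, which agrees with the rolling prediction (-30°). I'll roll 7.5 mm more, then re-measure with the yaw fixed.

```bash
python3 -m pendant '[[[0,-0.003,0,0,0,0,0.45],[0,-0.003,0,0,0,0,0.45],[0,-0.003,0,0,0,0,0.45],[0,0,0,0,0,0,0.45],[0,0,0,0,0,0,0.45],[0,0,0,0,0,0,0.5],[0,0,0,0,0,0,0.5],[0,0,-0.02,0,0,0,0.5],[0,0,-0.04,0,0,0,0.5],[0,0,-0.06,0,0,0,0.5],[0,0,-0.06,0,0,0,0.5],[-0.03,0.05,-0.03,0,0,0,0.5],[-0.03,0.055,0,0,0,0,0.5],[-0.03,0.055,0,0,0,0,0.5],[0,0.06,0,0,0,0,0.5],[0,0.06,0,0,0,0,0.5],[0,0,0,0,0,0,0.5]]]'
python3 - <<'E'
from h import *
s,_=snap('scene'); t,P=snap('top')
im=np.zeros((480,800,3),np.uint8)
im[:480,:400]=cv2.resize(s['pixels'][205:277,215:275],(400,480),interpolation=cv2.INTER_CUBIC)
im[:480,400:]=cv2.resize(t['pixels'][170:242,210:270],(400,480),interpolation=cv2.INTER_CUBIC)
save('roll2.png',im)
E
```

```text
t: 5.7
tcp_pos: [0.4016, -0.2031, 0.1985]
tool_rot: [1.0, -0.024, 0.002, 0.003]
force: [-0.2, -0.1, -0.0]
finger_gap: 0.504
gripper_force: 0.0
```

View pics/roll2.png

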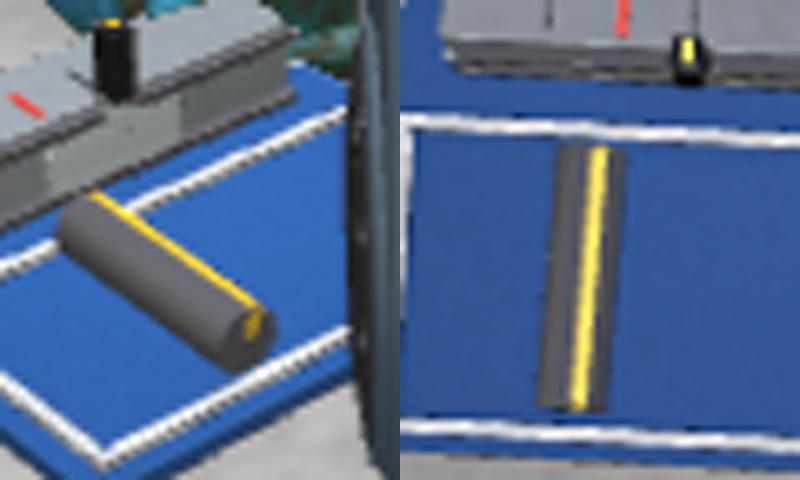

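Both views are clear now. In the top crop the yellow line runs (600,150)→(579,405), a little right (-y) of the bar's middle at (591)→(573), so a small further roll to +y is needed. I'll compute how much.

```bash
cat > ang.py <<'E'
from h import *
s,P=snap('top'); im=np.ascontiguousarray(s['pixels']); h=cv2.cvtColor(im,cv2.COLOR_RGB2HSV).astype(float)
Rm=R.from_quat(s['attitude']).as_matrix();K=np.array(s['intrinsics']);e=np.array(s['eye'])
def at(u,v,z):
    d=Rm@np.array([(u-K[0,2])/K[0,0],(v-K[1,2])/K[1,1],1]); return e+d*(z-e[2])/d[2]
blue=(im[...,2].astype(float)-im[...,0])   # floor is strongly blue
A=[]
for v in range(194,230):
    row=blue[v,225:268]; y=np.clip(im[v,225:268,:2].min(1).astype(float)-im[v,225:268,2]-15,0,None)
    if y.sum()<40: continue
    c=(y*np.arange(43)).sum()/y.sum(); bg=np.median(row)
    f=np.clip(1-row/bg,0,1)
    i=int(c); l=i-np.clip(f[max(0,i-11):i],0,1).sum(); r=i+np.clip(f[i:i+12],0,1).sum()
    A.append((v,225+l-.5,225+r-.5,225+c))
A=np.array(A); out=[]
for v,l,r,c in A:
    L,M,Rr=at(l,v,.027),at(c,v,.042),at(r,v,.027); out.append((M[0],(L[1]+Rr[1])/2,L[1]-Rr[1],M[1]))
o=np.array(out)[3:-3]; off=o[:,3]-o[:,1]
print('rows',len(o),'bar y@.478',np.interp(0,[0],[0])+np.polyval(np.polyfit(o[:,0]-.478,o[:,1],1),0),'yaw',np.polyfit(o[:,0],o[:,1],1)[0],'width',np.median(o[:,2]),'x',o[:,0].min(),o[:,0].max())
m=np.median(off); print('offset mm',m*1e3,off.std()*1e3,'deg from top',np.degrees(np.arcsin(m/.015)))
E
python3 ang.py
```

```text
rows 30 bar y@.478 0.019965269057327744 yaw -0.05062868165470702 width 0.028267823868326006 x 0.4377995203671248 0.5177630567968334
offset mm -4.574239516319505 0.32137049762635567 deg from top -17.755113765585563
```

```bash
python3 - <<'E'
from h import *
from scipy.optimize import least_squares
# scene-view check: line pixels vs bar, axis from depth with both views
s,P=snap('scene'); im=np.ascontiguousarray(s['pixels']); h=cv2.cvtColor(im,cv2.COLOR_RGB2HSV)
w=np.zeros(h.shape[:2],bool); w[232:262,222:258]=1
g=w&(h[...,1]<60)&(P[...,2]>.02)&(P[...,2]<.046)&(P[...,0]>.43)&(P[...,0]<.53)
q=P[g]; f=lambda p:np.hypot(q[:,1]-p[0]-p[1]*(q[:,0]-.478),q[:,2]-p[2])-.015
p=least_squares(f,[.02,-.04,.027],loss='soft_l1',f_scale=5e-4).x
k=w&yellow(h)&(P[...,0]>.43)&(P[...,0]<.53)&(h[...,1]>120); d=P[k]
a=np.degrees(np.arctan2(d[:,1]-p[0]-p[1]*(d[:,0]-.478),d[:,2]-p[2])); print(len(q),p,np.median(abs(f(p))),len(d),np.median(a),a.std())
E
```

```text
250 [ 0.01891002 -0.04846197  0.02760518] 0.0007605534083255693 35 -14.222839317274769 8.861224935108584
```

Top view gives -17.8° and the scene view -14°, so the bar has to roll about 4.4 mm more. I'll go back over it.

```bash
python3 -m pendant '[[[0.0164,-0.0569,0,0,0,0,0.55],[0.0164,-0.0569,0,0,0,0,0.55],[0.0164,-0.0569,0,0,0,0,0.55],[0.0164,-0.0569,0,0,0,0,0.55],[0.0164,-0.0569,0,0,0,0,0.55],[0,0,0,0,0,0,0.55],[0,0,0.05,0,0,0,0.55],[0,0,0.05,0,0,0,0.55],[0,0,0,0,0,0,0.55],[0,0,0,0,0,0,0.55]]]'
python3 -c "
from h import *
s=monitor.sense();print(s['tcp_pos'],R.from_quat(s['tool_rot']).as_matrix().round(3))"
```

```text
t: 6.9
tcp_pos: [0.4739, 0.0289, 0.1176]
tool_rot: [1.0, -0.02, -0.001, -0.0]
force: [0.0, -0.2, 0.9]
finger_gap: 0.549
gripper_force: 0.0
[0.47394133 0.02890126 0.11764025] [[ 0.999 -0.039 -0.003]
 [-0.039 -0.999  0.   ]
 [-0.003 -0.    -1.   ]]
```

```bash
python3 -m pendant '[[[0.005,0.01,0,0,0,0,0.55],[0,0,0,0,0,0,0.55],[0,0,0.05,0,0,0,0.55],[0,0,0.04,0,0,0,0.55],[0,0,0.018,0,0,0,0.55],[0,0,0,0,0,0,0.45],[0,0,0,0,0,0,0.45],[0,0,0,0,0,0,0.45]]]'
python3 -c "
from h import *
s=monitor.sense();print(s['tcp_pos'],s['finger_gap'])"
```

```text
t: 7.7
tcp_pos: [0.4799, 0.0198, 0.0329]
tool_rot: [1.0, -0.02, 0.002, 0.0]
force: [-0.1, -0.1, 0.2]
finger_gap: 0.452
gripper_force: 0.0
[0.4798604  0.0198221  0.03288792] 0.4524866533904902
```

```bash
python3 -m pendant '[[[0,-0.003,0,0,0,0,0.45],[0,-0.003,0,0,0,0,0.45],[0,-0.003,0,0,0,0,0.45],[0,0,0,0,0,0,0.45],[0,0,0,0,0,0,0.45],[0,0,0,0,0,0,0.45]]]'
python3 -c "
from h import *
s=monitor.sense();print(s['tcp_pos'],s['finger_gap'])"
```

```text
t: 8.3
tcp_pos: [0.479, 0.0274, 0.0313]
tool_rot: [1.0, -0.02, -0.0, -0.0]
force: [0.6, -0.2, -0.9]
finger_gap: 0.45
gripper_force: 0.0
[0.47898652 0.02742551 0.03134304] 0.44972007082104526
```

```bash
python3 -m pendant '[[[0,0,0,0,0,0,0.55],[0,0,0,0,0,0,0.55],[0,0,-0.02,0,0,0,0.55],[0,0,-0.04,0,0,0,0.55],[0,0,-0.06,0,0,0,0.55],[0,0,-0.06,0,0,0,0.55],[-0.03,0.05,-0.03,0,0,0,0.55],[-0.03,0.055,0,0,0,0,0.55],[-0.03,0.055,0,0,0,0,0.55],[0,0.06,0,0,0,0,0.55],[0,0.06,0,0,0,0,0.55],[0,0,0,0,0,0,0.55],[0,0,0,0,0,0,0.55]]]'
python3 ang.py
python3 - <<'E'
from h import *
s=monitor.sense();print(s['tcp_pos'],R.from_quat(s['tool_rot']).as_matrix().round(3))
t,P=snap('top'); s,_=snap('scene')
im=np.zeros((480,800,3),np.uint8)
im[:480,:400]=cv2.resize(s['pixels'][205:277,215:275],(400,480),interpolation=cv2.INTER_CUBIC)
im[:480,400:]=cv2.resize(t['pixels'][160:232,210:270],(400,480),interpolation=cv2.INTER_CUBIC)
save('roll3.png',im)
g=(P[...,2]>.085)&(P[...,2]<.105); g[:165]=0;g[190:]=0;g[:,:240]=0;g[:,268:]=0; print('grip',P[g].mean(0),P[g].min(0),P[g].max(0))
# red half mark
h=cv2.cvtColor(np.ascontiguousarray(t['pixels']),cv2.COLOR_RGB2HSV);r=((h[...,0]<8)|(h[...,0]>172))&(h[...,1]>110);r[:160]=0;r[190:]=0;r[:,:230]=0;r[:,265:]=0
print('red',P[r].mean(0),P[r].min(0),P[r].max(0),r.sum())
E
```

```text
t: 9.6
tcp_pos: [0.3988, -0.1925, 0.1981]
tool_rot: [1.0, -0.022, -0.0, -0.0]
force: [-0.7, 0.1, 1.1]
finger_gap: 0.547
gripper_force: 0.0
rows 30 bar y@.478 0.02448111305477071 yaw -0.05003813647541511 width 0.02888493071760663 x 0.43758764527679345 0.5175650346324976
offset mm -0.516952545036347 0.3530294414124483 deg from top -1.9750043639135033
[ 0.39854568 -0.19103894  0.1979575 ] [[ 0.999 -0.042 -0.001]
 [-0.042 -0.999  0.001]
 [-0.001 -0.001 -1.   ]]
grip [ 0.56227347 -0.02647064  0.0938147 ] [ 0.55514323 -0.03189813  0.08794414] [ 0.57070117 -0.02092273  0.09839078]
red [0.58710021 0.00381778 0.0569128 ] [0.57850354 0.00092967 0.05387296] [0.5964048  0.00600552 0.06145056] 10
```

View pics/roll3.png

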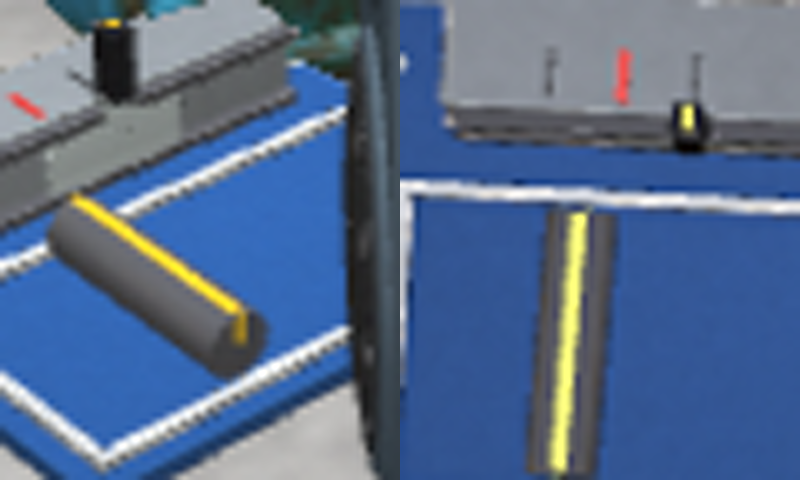

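The line sits on top in both views (computed -2°), so the bar is done and released. The grip measures (0.562,-0.026), top 94 mm, as given. The red mark is at y 0.0038, i.e. 30 mm from shut. I'll go above the grip.

```bash
python3 -m pendant '[[[0,-0.0537,0,0,0,0,0.45],[0,-0.0537,0,0,0,0,0.45],[0,-0.0537,0,0,0,0,0.45],[0,-0.0537,0,0,0,0,0.45],[0.049,0,0,0,0,0,0.45],[0.049,0,0,0,0,0,0.45],[0.049,0,0,0,0,0,0.45],[0.049,0,0,0,0,0,0.45],[0,0,0,0,0,0,0.45],[0,0,0,0,0,0,0.45],[0,0,0,0,0,0,0.45]]]'
python3 -c "
from h import *
s=monitor.sense();print(s['tcp_pos'],R.from_quat(s['tool_rot']).as_matrix().round(3),s['finger_gap'])"
```

```text
t: 10.85
tcp_pos: [0.5609, -0.0246, 0.1977]
tool_rot: [1.0, -0.019, -0.002, -0.0]
force: [-0.3, 0.9, 0.1]
finger_gap: 0.452
gripper_force: 0.0
[ 0.56087439 -0.02464167  0.19772645] [[ 0.999 -0.039 -0.003]
 [-0.039 -0.999  0.001]
 [-0.003 -0.001 -1.   ]] 0.4515246524514784
```

```bash
python3 -m pendant '[[[0.0025,0.002,0.05,0,0,0,0.45],[0,0,0.05,0,0,0,0.45],[0,0,0.03,0,0,0,0.45],[0,0,0.017,0,0,0,0.45],[0,0,0,0,0,0,0.45],[0,0,0,0,0,0,0.1],[0,0,0,0,0,0,0.05],[0,0,0,0,0,0,0],[0,0,0,0,0,0,0],[0,0,0,0,0,0,0]]]' 60
python3 -c "
from h import *
s=monitor.sense();print(s['tcp_pos'],s['finger_gap'],s['force'],s['gripper_force'])"
```

```text
t: 11.85
tcp_pos: [0.5655, -0.0257, 0.0822]
tool_rot: [1.0, -0.02, 0.001, -0.001]
force: [1.3, 8.0, -1.0]
finger_gap: 0.153
gripper_force: 58.9
[ 0.56547011 -0.02567784  0.08224908] 0.152524261972948 [ 1.33758695  8.04063189 -0.98788239] 58.88749122619629
```

```bash
python3 -m pendant '[[[0,-0.004,0,0,0,0,0],[0,-0.005,0,0,0,0,0],[0,-0.005,0,0,0,0,0],[0,-0.005,0,0,0,0,0],[0,-0.005,0,0,0,0,0],[0,-0.005,0,0,0,0,0],[0,-0.004,0,0,0,0,0],[0,0,0,0,0,0,0],[0,0,0,0,0,0,0],[0,0,0,0,0,0,0]]]'
python3 - <<'E'
from h import *
s=monitor.sense();print(s['tcp_pos'],s['finger_gap'],s['force'],s['gripper_force'])
t,P=snap('top'); s,_=snap('scene')
im=np.zeros((400,800,3),np.uint8)
im[:,:400]=cv2.resize(s['pixels'][200:260,200:260],(400,400),interpolation=cv2.INTER_CUBIC)
im[:,400:]=cv2.resize(t['pixels'][155:215,220:280],(400,400),interpolation=cv2.INTER_CUBIC)
save('shut1.png',im)
E
```

```text
t: 12.85
tcp_pos: [0.5662, -0.0029, 0.0822]
tool_rot: [1.0, -0.02, 0.001, 0.001]
force: [-2.9, -5.7, 6.6]
finger_gap: 0.154
gripper_force: 60.1
[ 0.56621113 -0.00286061  0.08217751] 0.15436181228862889 [-2.90485602 -5.6640526   6.6150302 ] 60.05700767040253
```

View pics/shut1.png

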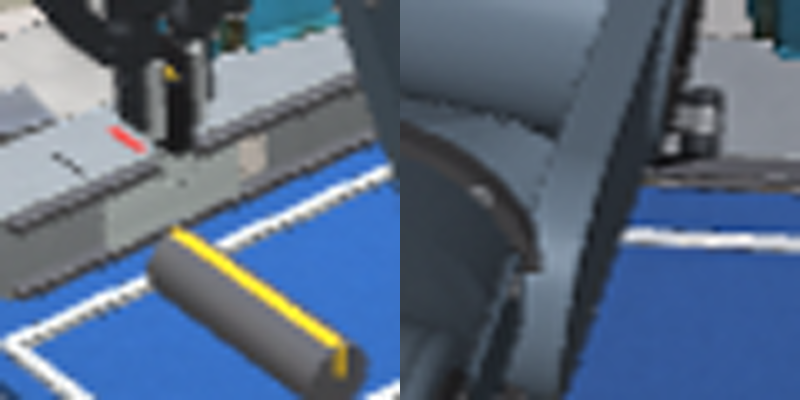

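The scene crop shows the grip held, still right of the red mark (130,140), with the bar undisturbed. The measured travel is 22.8 mm and the spring force fits. About 7 mm more is needed, to TCP y ≈ 0.0043.

```bash
python3 -m pendant '[[[0,-0.003,0,0,0,0,0],[0,-0.003,0,0,0,0,0],[0,-0.0025,0,0,0,0,0],[0,0,0,0,0,0,0],[0,0,0,0,0,0,0],[0,0,0,0,0,0,0],[0,0,0,0,0,0,0]]]'
python3 -c "
from h import *
s=monitor.sense();print(s['tcp_pos'],s['finger_gap'],s['force'],s['gripper_force'])"
```

```text
t: 13.65
tcp_pos: [0.5664, 0.0036, 0.0822]
tool_rot: [1.0, -0.02, 0.001, 0.001]
force: [-3.2, -7.5, 7.2]
finger_gap: 0.151
gripper_force: 60.1
[0.56643629 0.00362276 0.08221505] 0.15087319015004277 [-3.18986743 -7.54134422  7.22774576] 60.07575988769531
```

```bash
python3 -m pendant '[[[0,-0.0008,0,0,0,0,0],[0,0,0,0,0,0,0],[0,0,0,0,0,0,0],[0,0,0,0,0,0,0]]]'
python3 - <<'E'
from h import *
s=monitor.sense();print(s['tcp_pos'],s['finger_gap'],s['force'],s['gripper_force'])
s,_=snap('scene')
save('shut2.png',cv2.resize(s['pixels'][200:270,195:265],(560,560),interpolation=cv2.INTER_CUBIC))
E
```

```text
t: 14.05
tcp_pos: [0.5664, 0.0042, 0.0822]
tool_rot: [1.0, -0.02, 0.0, 0.001]
force: [-3.5, -6.9, 6.7]
finger_gap: 0.147
gripper_force: 60.1
[0.56642837 0.00419741 0.08219573] 0.14656834141518438 [-3.46047818 -6.9057417   6.67497489] 60.06792604923248
```

View pics/shut2.png

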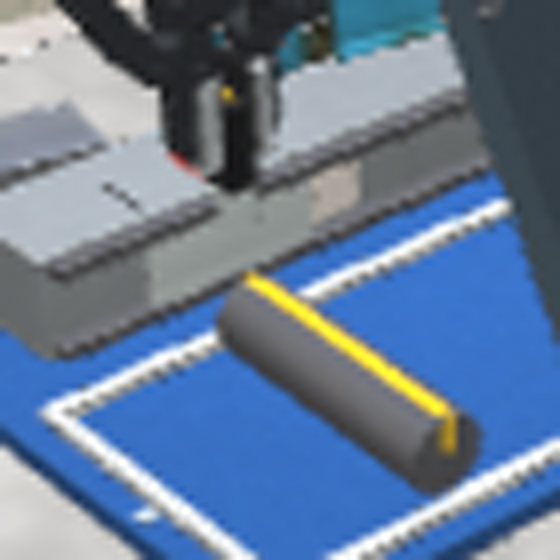

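The red mark's visible end at (180,160) leads to the held grip at (235,180). Travel measures 29.9 mm and the force is about 7 N, which fits half travel. The bar's line is still on top, so I'm handing in.

```bash
python3 -c "
from station import job
print(job.sign_off())"
```

```text
the job is handed in; nothing more can be done
None
```

The job is handed in at about 14 s: the bar is released in its tray with the yellow line on top (measured about 2° off), and the shutter is held at the red half mark (29.9 mm of travel); the arm never came near the tin, the tape measure or the pipe offcut.

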